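# Load the embossing roller and set the gap wheel

### The job

Set up the small embossing mill on the leather bench: take the brass roller that stands upright beside it and lay it on its side in the mill's two V saddles, one steel end in each, without dropping it, and let go. Then take the upright handle of the mill's handwheel, turn the wheel clockwise (seen from above) until it is closed against its stop, and back it off counter-clockwise exactly two full turns (to about a twentieth of a turn). Finish still gripping the handle there, and leave the other things on the bench where they are.

Things in the scene. Friction and masses are not known exactly. Their poses are not given: they have to be found in the camera images.
- roller: The embossing roller, loose, about 0.45 kg, standing upright at the start: a ribbed brass drum 40 mm in diameter and 70 mm long with a plain steel journal 30 mm in diameter and 20 mm long at each end, 110 mm in all; both ends alike. Origin: its middle (55 mm above the bench while it stands); z runs along the roller.
- mill: The embossing mill, bolted down: dark steel bed plate 150 (x) x 360 (y) mm, top at 12 mm, V saddles at its -y end, grey gear housing (110 x 120 mm, top at 64 mm) with the handwheel at its +y end. Origin: underside of the plate's centre, z up. Its -x side looks to the robot. Between the saddles a steel bar 18 mm wide, along x, reaches 24 mm above the bench.
- cradle (a point): Where the roller's middle belongs, 50 mm above the bench, 110 mm from the mill's origin to -y. The roller lies along this frame's x (the mill's x), either way round. Two V saddles 12 mm thick have their inner faces 42 mm either side of this point along x; 45 degree flanks, no higher than 50 mm, 56 mm wide. The drum goes between them with 7 mm to spare at each end, the journals rest in the Vs.
- wheel_axis (a point): Point on the handwheel's vertical axis at the height of its rim's middle, 92 mm above the bench, 110 mm from the mill's origin to +y. The wheel is a dark steel rim of 50 mm radius (12 mm thick, top at 98 mm) with three spokes, one towards the handle, and a hub no higher than 102 mm.
- crank_handle: The wheel's only handle: an upright round light-wood grip 18 mm in diameter and 52 mm tall on the rim, 50 mm from the wheel's axis. It spins freely about its own vertical axis, so it can be gripped from above and led round in circles without turning the gripper. Origin: the centre of its foot, 98 mm above the bench; its top is at 150 mm.
- gap_wheel (a joint): Angle of the handwheel in rad: 0 is closed against the firm stop; it grows counter-clockwise seen from above (opening), 6.283 a turn, and the thread ends at 20.5. It starts 0.4 to 1.05 turns open, turns with about 3 N at the handle and stays where it is left. With the wheel at 0 the handle lies towards the mill's +x.
- dye_bottle: Bystander, to be left alone: small amber bottle, 48 mm across and 110 mm tall, standing; its origin is the centre of its foot.
- awl: Bystander, to be left alone: awl with a round handle, 150 mm long, lying on the right of the mill; its origin is under the middle.
- hammer: Bystander, to be left alone: hammer lying on the far left of the bench; its origin is under its middle.
- punch_block: Bystander, to be left alone: wooden block 70 x 160 x 50 mm on the right of the bench with steel punches standing in it, about 95 mm high in all.
- press_block: Bystander, to be left alone: stone block 60 x 100 x 40 mm to the left of the mill.

How it is judged:
By the outcome, as a careful person would: the job done as asked, in the order asked, and still so for the second after the job is handed in, while the arm keeps its last pose, push and grip.
It also fails if it takes over 72 s, if anything falls off the work surface, if the arm or the gripper's body presses on something with over 40 N, if the wrist force passes 120 N, or if a joint passes its speed limit or range.

### The arm

A 6-joint arm with a two-finger parallel gripper is mounted at the origin on the work surface. World frame = base frame: x ahead of the robot, y to its left, z up, the work surface at z = 0. Lengths are in m, angles in rad, forces in N, time in s.
With the tool pointing down it reaches from about 0.275 to 0.975 m from the base axis. Payload 8.4 kg.
Tool frame: the origin (TCP) lies on the centre line of the jaws, within the pads' length; the fingertips stand ctrl.tcp_to_tips ahead of it and the grasp point (between the pads) lies 3 mm ahead of it (ctrl.tcp_to_tips is the distance from the TCP to the fingertips, in m); z points along the fingers, y is the line along which they close (so a half turn about z gives the same grasp; the last joint's range is limited). The gripper opens to 92 mm and grips with 3 to 60 N. Pads are 20 mm wide; open, the fingers measure 128 mm over their backs; the gripper's body (75 mm by 189 mm) begins 69 mm behind the grasp point.
Start: joints at [-1.113, 0.353, 1.633, -0, 1.155, -0.002], TCP at [0.277, -0.56, 0.237] pointing down, gripper open.
Joint ranges: [-2.63, 2.63], [-0.92, 2.1], [0.06, 2.66], [-1.3, 4.44], [0, 2.69], [-3.02, 3.02]. Speed limits (rad/s): [2.22, 2.22, 2.79, 3.14, 3.14, 3.14].

### API

Orientations are given as a rotation vector (axis times angle).
In Python, from plant import ctrl gives the robot as it stands.
- The arm moves only by the shell command python3 -m jog 'ROWS' [FORCE]. ROWS is text: rows parted by semicolons, each of 5 numbers parted by spaces: the finger opening in mm, from 0 to 91.9, then the shift along the world's x, y, z in mm, then the turn about the world's z in degrees. A call has 1 to 10 rows; each row is the pose to reach, as a shift and turn from the pose commanded when the call began; what a row does not reach only later rows make up. A row lasts 1/12 s, in which the tool goes at most 41.7 mm and 7.16 degrees, less where a joint would pass 70% of its speed; a pose out of reach is approached as far as the arm can. A call with a gripper value outside its range is refused whole. The fingers move at their own pace and stop on an object; FORCE is the grip in N (left out, the last holds). Time passes only in rows, so rows that repeat a pose let the fingers close. It gives the time, the measured TCP pose, the force, the opening and the grip force at its end, in the units of the state.
- ctrl.observe(): the state, without advancing time (a new reading comes with each control period).
- ctrl.camera(name): name is "side" or "top" or "wrist"; returns a dict with "frame" (420x560x3 uint8, blue, green, red), "intrinsics" (3x3 intrinsics, pixels), "R" (3x3) and "t" (3): a world point X has camera coordinates R X + t; the wrist camera has in their place "T_tool_cam" (4x4, takes a point from camera to tool coordinates, whose origin is the TCP and whose axes are the flange's). Camera axes: x right, y down, z forward; pixel columns grow to the right and rows downward; lengths in m; the calibration is good to about 2 mm. A picture is of the moment at which its call begins: read the wrist's pose just before it. There is no depth.
- ctrl.close_job(): hands the job in; it is judged then, once.
The state is a dict: "t": time; "joints": joint angles; "qvel": joint speeds; "joint_torque": joint torques, N m; "ee_pos": TCP position; "tool_rot": TCP orientation; "contact_force": force on the tool from outside, world axes, zero at the start; "moment": the same for the moment, N m; "gripper_width": opening from 0.0 (shut) to 1.0 (fully open); "grip_force": force on a finger pad.
Only numpy, scipy, OpenCV 4.12 (cv2) and the standard library are available. Lean on these libraries where they do the work, as an engineer would, in place of code of your own. Each camera call takes 0.05 s, during which the arm holds its last target. There are 200 camera calls.

## Working session

There is one attempt and no reset: what is moved stays moved. The work goes in short steps, Python scripts to look and compute and a shell command to move; the robot and the scene stay as the last step left them, time stands still between calls to the robot, and variables do not carry over. Pictures are saved under pics/ and viewed, at most 12 in all, crops included, and the job is handed in when it is done.

```bash
mkdir -p pics; cat > h.py <<'E'
import numpy as np, cv2
from plant import ctrl
from scipy.spatial.transform import Rotation as Ro
def cam(n):
    s=ctrl.observe(); c=ctrl.camera(n); K=np.array(c["intrinsics"])
    if n=="wrist":
        T=np.array(c["T_tool_cam"]); Rt=Ro.from_rotvec(s["tool_rot"]).as_matrix()
        Rwc=Rt@T[:3,:3]; o=Rt@T[:3,3]+np.array(s["ee_pos"])
    else:
        R=np.array(c["R"]); Rwc=R.T; o=-R.T@np.array(c["t"])
    return c["frame"],K,Rwc,o
def onz(px,K,Rwc,o,z):
    px=np.atleast_2d(np.float64(px)); d=(Rwc@np.linalg.solve(K,np.c_[px,np.ones(len(px))].T)).T
    return o+d*((z-o[2])/d[:,2])[:,None]
def proj(X,K,Rwc,o):
    p=(K@(Rwc.T@(np.atleast_2d(X)-o).T)).T; return p[:,:2]/p[:,2:]
E
python3 - <<'E'
from h import *
print(ctrl.tcp_to_tips, ctrl.observe())
ims=[]
for n in("top","side"):
    f,K,R,o=cam(n); ims.append(f); cv2.imwrite(f"pics/{n}0.png",f); print(n,K.tolist(),o,R[:,2])
E
```

```text
0.022 {'t': 0.0, 'joints': array([-1.11343687e+00,  3.53650697e-01,  1.63413666e+00,  1.92158793e-06,
        1.15519575e+00, -2.39302164e-03]), 'qvel': array([-1.92193473e-04,  8.87043468e-05,  1.30522674e-04,  5.33385794e-04,
        1.25257236e-03,  2.03984860e-03]), 'joint_torque': array([ 1.41600183e-03, -5.93831849e+01, -3.34215832e+01,  6.98065432e-02,
        2.31838570e-02, -1.33222411e-04]), 'ee_pos': array([ 0.27712626, -0.55967845,  0.235861  ]), 'tool_rot': array([-3.05763266e+00, -7.15523986e-01,  4.89677498e-04]), 'contact_force': array([-0.07458735,  0.0760138 ,  0.10358083]), 'moment': array([ 0.00029219,  0.00704712, -0.00787129]), 'grip_force': 0.0, 'gripper_width': 0.996249010257605}
top [[425.58773107731474, 0.0, 283.3763627456958], [0.0, 425.58773107731474, 208.59891339095094], [0.0, 0.0, 1.0]] [ 0.23625901 -0.02681456  1.41139579] [ 0.18329794  0.02319426 -0.98278375]
side [[510.406313230513, 0.0, 283.7683569483041], [0.0, 510.406313230513, 216.7975911207506], [0.0, 0.0, 1.0]] [ 0.44522014 -1.22396834  0.83289625] [ 0.05137258  0.8512411  -0.52225419]
```

View pics/top0.png

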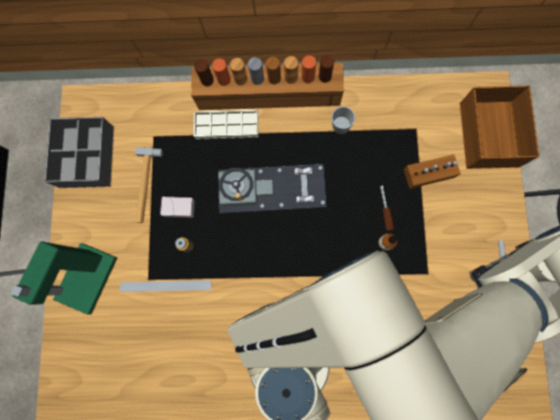

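View pics/side0.png

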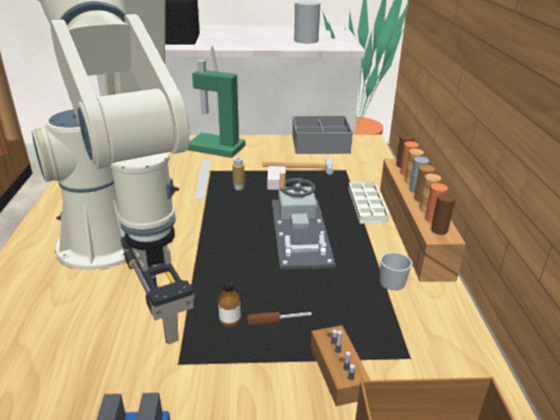

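The top view (up is +x, left is +y) shows the mill around (272,188), with the wheel at (236,186) and the saddles at (305,185). The roller stands at (183,244), or (239,173) in the side view. I'll crop both views to find the edges.

```bash
python3 - <<'E'
from h import *
t=cv2.imread("pics/top0.png"); s=cv2.imread("pics/side0.png")
a=cv2.resize(t[155:260,165:335],None,fx=4.7,fy=4.7,interpolation=cv2.INTER_CUBIC)[:330*2]
cv2.imwrite("pics/topc.png",a[:600,:800])
b=cv2.resize(s[150:275,225:345],None,fx=4.7,fy=4.7,interpolation=cv2.INTER_CUBIC)
cv2.imwrite("pics/sidec.png",b[:600])
E
```

```text
(no output)
```

View pics/topc.png

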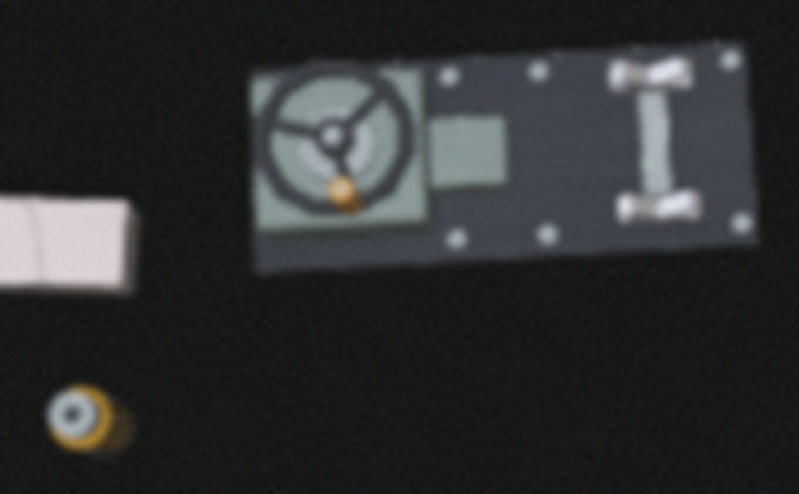

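View pics/sidec.png

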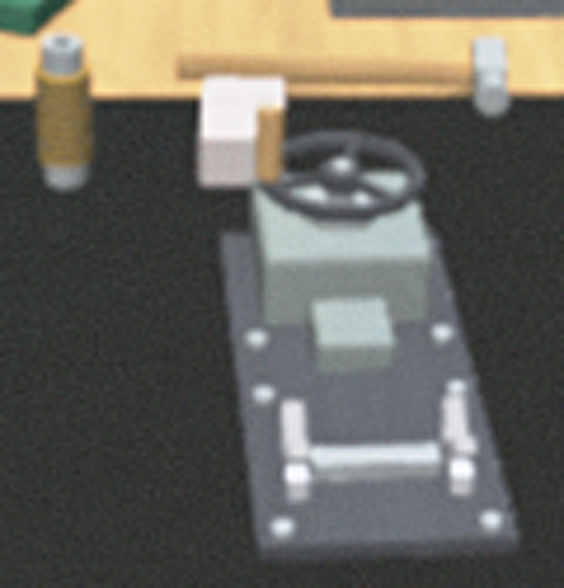

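The crop shows the roller top at (75,413), the hub at (337,134), the handle top at (342,190), and the plate corners. The bar runs between the saddles, and the ribs go round the drum.

```bash
python3 - <<'E'
from h import *
c=cam("top")[1:]; d=cam("side")[1:]
T=lambda x,y,z:onz([[x/4.7+165-.4,y/4.7+155-.4]],*c,z)[0].round(4)
S=lambda x,y,z:onz([[x/4.7+225-.4,y/4.7+150-.4]],*d,z)[0].round(4)
print("roller",T(75,413,.11),S(63,45,.11),"foot",S(66,178,0.003))
P=[T(744,43,.012),T(757,243,.012),T(256,272,.012)]
ps=[S(262,552,.012),S(517,540,.012)]
print("plate",P,"side",ps)
ax=P[2]-P[1]; yaw=np.arctan2(-ax[0],ax[1])  # mill y dir
print("len",np.linalg.norm(ax),np.linalg.norm(P[1]-P[0]))
hub=T(337,134,.102); han=T(342,188,.15)
print("hub",hub,"handle",han,np.linalg.norm((han-hub)[:2]),"yaw",np.degrees(yaw))
ym=ax/np.linalg.norm(ax); xm=np.array([ym[1],-ym[0],0])
sd=[T(650,72,.045),T(658,206,.045)]; m=(sd[0]+sd[1])/2
print("saddles",sd, "mid",m,"dist hub",np.linalg.norm((m-hub)[:2]), "dir",np.degrees(np.arctan2(*-(hub-m)[:2][[0]],(hub-m)[1])))
cen=(P[0]+P[2])/2; print("centre",cen,"cradle",cen-.11*ym,"axis",cen+.11*ym)
v=han-hub; print("handle ang mill",np.degrees(np.arctan2(v@ym,v@xm)))
print("tooly now",Ro.from_rotvec(ctrl.observe()["tool_rot"]).as_matrix().round(3).tolist())
E
```

```text
roller [0.3809 0.3235 0.11  ] [0.3828 0.3224 0.11  ] foot [0.3818 0.3239 0.003 ]
plate [array([ 0.649 , -0.1315,  0.012 ]), array([ 0.5014, -0.1352,  0.012 ]), array([0.4896, 0.2222, 0.012 ])] side [array([ 0.5043, -0.1406,  0.012 ]), array([ 0.6501, -0.1332,  0.012 ])]
len 0.35759474269066094 0.14764636805556722
hub [0.5667 0.1519 0.102 ] handle [0.5185 0.1421 0.15  ] 0.049186176919943696 yaw 1.8910036279292732
saddles [array([ 0.62  , -0.0621,  0.045 ]), array([ 0.5232, -0.0648,  0.045 ])] mid [ 0.5716  -0.06345  0.045  ] dist hub 0.21540573924573134 dir 1.3034635894143116
centre [0.5693  0.04535 0.012  ] cradle [ 0.57292981 -0.0645901   0.012     ] axis [0.56567019 0.1552901  0.012     ]
handle ang mill -170.3983101166193
tooly now [[0.896, 0.444, -0.0], [0.444, -0.896, 0.001], [-0.0, -0.001, -1.0]]
```

```bash
R="91 60 380 0 -24.8"; python3 -m jog '91 60 38 0 -5;91 60 76 0 -10;91 60 114 0 -15;91 60 152 0 -20;91 60 190 0 -24.8;91 60 228 0 -24.8;91 60 266 0 -24.8;91 60 304 0 -24.8;91 60 342 0 -24.8;91 60 380 0 -24.8' 5
python3 -m jog '91 0 38 0 0;91 0 76 0 0;91 0 114 0 0;91 0 152 0 0;91 0 190 0 0;91 0 228 0 0;91 0 266 0 0;91 5 304 0 0;91 10 342 0 0;91 15 380 0 0'
```

```text
t: 1.03
ee_pos: [0.3368, -0.1784, 0.2366]
tool_rot: [3.141, 0.042, 0.001]
contact_force: [0.7, 0.6, 0.4]
gripper_width: 0.988
grip_force: 0.0
t: 1.87
ee_pos: [0.3519, 0.202, 0.2368]
tool_rot: [-3.141, -0.043, -0.001]
contact_force: [1.2, -0.4, 0.1]
gripper_width: 0.991
grip_force: 0.0
```

```bash
python3 -m jog '91 10 38 0 0;91 20 76 0 0;91 30 110 0 0;91 30 121 -20 0;91 30 121 -50 0;91 30 121 -50 0'
python3 - <<'E'
from h import *
f,*c=cam("wrist"); cv2.imwrite("pics/w1.png",f)
print(ctrl.observe()["ee_pos"], c[2], proj([[.382,.323,.11]],*c))
E
```

```text
t: 2.37
ee_pos: [0.38, 0.3199, 0.1823]
tool_rot: [3.137, 0.045, -0.009]
contact_force: [-0.7, -1.1, 0.2]
gripper_width: 0.987
grip_force: 0.0
[0.38055048 0.31980035 0.18437525] [0.45232014 0.32314811 0.33019425] [[272.64319339 227.69185094]]
```

View pics/w1.png

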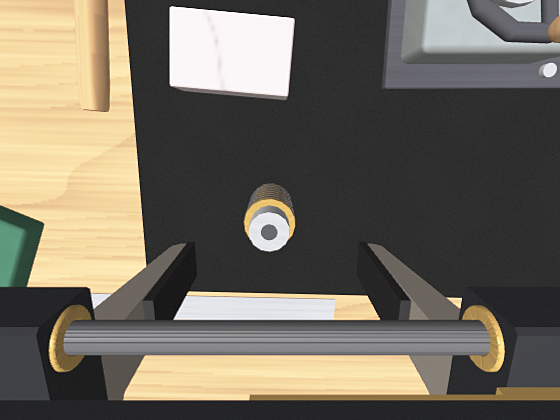

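The wrist view shows the roller top at (269,232), about 4 px from the prediction. A ruler's upper edge lies at row 295 or so, so I'll check how much room that leaves for tipping towards -x.

```bash
python3 - <<'E'
from h import *
f,*c=cam("wrist")
print(onz([[269,232]],*c,.11),onz([[190,295],[334,299]],*c,0.0),onz([[289,98],[170,88]],*c,0.0))
print(ctrl.observe()["ee_pos"])
E
```

```text
[[0.37867614 0.32545886 0.11      ]] [[0.26431832 0.41483426 0.        ]
 [0.26350571 0.25078865 0.        ]] [[0.47903131 0.31034775 0.        ]
 [0.48493018 0.42493313 0.        ]]
[0.38152154 0.32020018 0.18607389]
```

```bash
python3 -m jog '91 -2 5 -38 0;91 -2 5 -76 0;91 -2 5 -100 0;91 -2 5 -114 0;91 -2 5 -114 0;30 -2 5 -114 0;30 -2 5 -114 0;30 -2 5 -114 0;30 -2 5 -114 0;30 -2 5 -114 0' 15
python3 -m jog '30 0 0 0 0;30 0 0 0 0;30 0 0 0 0'
```

```text
t: 3.3
ee_pos: [0.3809, 0.3263, 0.0737]
tool_rot: [-3.14, -0.042, -0.002]
contact_force: [-1.3, -0.4, 0.7]
gripper_width: 0.647
grip_force: 0.0
t: 3.55
ee_pos: [0.3804, 0.3259, 0.0727]
tool_rot: [3.141, 0.042, 0.0]
contact_force: [-0.4, 0.9, -0.8]
gripper_width: 0.431
grip_force: 10.9
```

Gripped at an opening of about 40 mm. I'll lift it a little, shift to open bench and set it down.

```bash
python3 -m jog '30 0 0 0 0;30 0 0 6 0;30 0 0 10 0;30 10 -15 10 0;30 22 -35 10 0;30 34 -60 10 0;30 40 -75 10 0;30 40 -75 10 0;30 40 -75 4 0;30 40 -75 4 0' 15
python3 -m jog '30 0 0 -2 0;30 0 0 -4 0;30 0 0 -5 0;30 0 0 -5 0' 15
python3 -m jog '30 0 0 0 0;30 0 0 0 0' 4
```

```text
t: 4.38
ee_pos: [0.4199, 0.2511, 0.0759]
tool_rot: [3.141, 0.041, -0.001]
contact_force: [-0.0, 0.4, -4.3]
gripper_width: 0.435
grip_force: 15.0
t: 4.72
ee_pos: [0.4204, 0.2516, 0.0723]
tool_rot: [3.141, 0.044, 0.001]
contact_force: [-2.0, -3.1, 10.4]
gripper_width: 0.434
grip_force: 15.0
t: 4.88
ee_pos: [0.4205, 0.2516, 0.0721]
tool_rot: [-3.141, -0.044, -0.001]
contact_force: [-1.0, -1.9, 5.3]
gripper_width: 0.433
grip_force: 4.0
```

```bash
python3 -m jog '30 -6 0 0 0;30 -12 0 0.5 0;30 -18 0 0.5 0;30 -24 0 0 0;30 -30 0 -1 0;30 -36 0 -2.5 0;30 -42 0 -4.5 0;30 -48 0 -7.5 0;30 -53 0 -10 0;30 -53 0 -10 0' 4
python3 - <<'E'
from h import *
f,*c=cam("wrist"); g=cam("side")[0]
s=cv2.resize(g[140:250,190:340],(600,440),interpolation=cv2.INTER_CUBIC)
cv2.imwrite("pics/tip.png",np.hstack([cv2.resize(f[100:],(500,286))[:, :400],cv2.resize(s,(390,286))]))
E
```

```text
t: 5.72
ee_pos: [0.3657, 0.2506, 0.0608]
tool_rot: [3.141, 0.043, -0.003]
contact_force: [-0.6, 0.6, -1.9]
gripper_width: 0.435
grip_force: 4.0
```

View pics/tip.png

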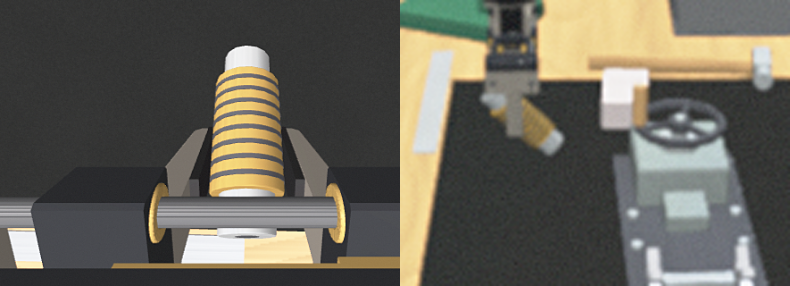

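The roller has pivoted about 45° in the pads with its foot still on the bench. I'll carry on round the arc.

```bash
python3 -m jog '30 -5 0 -4 0;30 -10 0 -8 0;30 -14 0 -12 0;30 -18 0 -17 0;30 -22 0 -22.5 0;30 -25 0 -27.5 0;30 -28 0 -31 0;30 -31 0 -34 0;30 -31 0 -34.5 0;30 -31 0 -34.5 0' 4
python3 - <<'E'
from h import *
f,*c=cam("wrist"); g=cam("side")[0]
s=cv2.resize(g[140:250,190:340],(600,440),interpolation=cv2.INTER_CUBIC)
cv2.imwrite("pics/tip2.png",np.hstack([cv2.resize(f[100:],(500,286))[:, :400],cv2.resize(s,(390,286))]))
E
```

```text
t: 6.65
ee_pos: [0.3359, 0.2508, 0.0268]
tool_rot: [3.141, 0.043, -0.001]
contact_force: [-1.4, -0.7, -2.1]
gripper_width: 0.433
grip_force: 4.0
```

View pics/tip2.png

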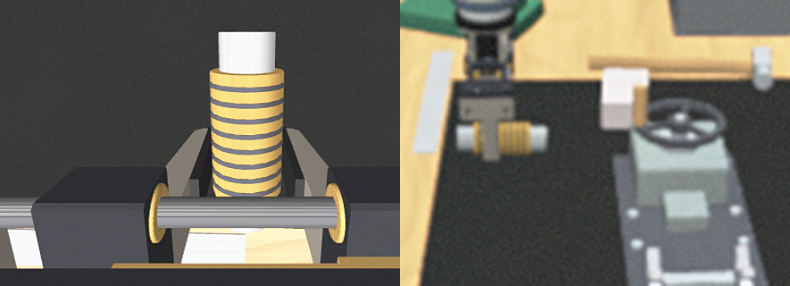

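The roller lies nearly flat, gripped off-centre. I'll release it and work out its middle from the far journal end, seen at about (277,136) in the full frame.

```bash
python3 -m jog '30 0 0 -1.5 0;30 0 0 -1.5 0;50 0 0 -1.5 0;50 0 0 -1.5 0;50 0 0 -1.5 0'
python3 - <<'E'
from h import *
f,*c=cam("wrist")
hsv=cv2.cvtColor(f,cv2.COLOR_BGR2HSV)
m=(f.min(2)>140).astype(np.uint8); m[240:]=0
n,l,st,ce=cv2.connectedComponentsWithStats(m); print([s.tolist() for s in st[1:] if s[4]>300])
b=cv2.inRange(hsv,(12,80,100),(32,255,255)); b[300:]=0; b[:,:200]=0;b[:,340:]=0
ys,xs=np.nonzero(b); print("brass",ys.min(),xs.min(),xs.max())
s=max([s for s in st[1:]],key=lambda s:s[4])
x=s[0]+s[2]/2; print("far end",onz([[x,s[1]]],*c,.035),"drum end",onz([[(xs.min()+xs.max())/2,ys.min()]],*c,.040))
for yy in (200,240,280):
    r=np.nonzero(b[yy])[0]; print(yy,r.min() if len(r) else 0,r.max() if len(r) else 0)
print(ctrl.observe()["ee_pos"],ctrl.observe()["gripper_width"])
E
```

```text
t: 7.17
ee_pos: [0.3367, 0.2511, 0.0257]
tool_rot: [-3.141, -0.042, -0.001]
contact_force: [-0.7, 0.1, 0.2]
gripper_width: 0.545
grip_force: 0.0
[[245, 136, 64, 49, 2994]]
brass 176 234 318
far end [[0.40471866 0.25324067 0.035     ]] drum end [[0.38868362 0.25322353 0.04      ]]
200 235 317
240 237 316
280 238 315
[0.33661793 0.2510567  0.02571603] 0.5440566695864455
```

```bash
python3 -m jog '50 8 1 0 0;50 14.5 1 0 0;50 14.5 1 0 0;50 14.5 1 0 0;30 14.5 1 0 0;30 14.5 1 0 0;30 14.5 1 0 0;30 14.5 1 0 0;30 14.5 1 10 0;30 14.5 1 10 0' 35
python3 -m jog '30 0 0 30 0;30 0 0 65 0;30 0 0 95 0;30 0 0 95 0'
python3 - <<'E'
from h import *
s=ctrl.observe();f,*c=cam("wrist"); cv2.imwrite("pics/w3.png",f)
hsv=cv2.cvtColor(f,cv2.COLOR_BGR2HSV)
m=(f.min(2)>140).astype(np.uint8); m[240:]=0
n,l,st,ce=cv2.connectedComponentsWithStats(m); print([q.tolist() for q in st[1:] if q[4]>300])
b=cv2.inRange(hsv,(12,80,100),(32,255,255)); b[300:]=0; b[:,:200]=0;b[:,340:]=0
ys,xs=np.nonzero(b); e=s["ee_pos"]; print(e)
q=[q for q in st[1:] if 200<q[0]<300 and q[4]>1000][0]
print("far end",onz([[q[0]+q[2]/2,q[1]]],*c,e[2]-.003-.0027+.015)-e,"drum end",onz([[(xs.min()+xs.max())/2,ys.min()]],*c,e[2]-.0057+.02)-e)
E
```

```text
t: 8.05
ee_pos: [0.351, 0.2521, 0.0366]
tool_rot: [-3.141, -0.042, -0.001]
contact_force: [0.3, -0.0, -5.0]
gripper_width: 0.425
grip_force: 35.0
t: 8.38
ee_pos: [0.3533, 0.2538, 0.1354]
tool_rot: [-3.137, -0.042, -0.01]
contact_force: [2.0, 1.4, -3.2]
gripper_width: 0.431
grip_force: 35.0
[[0, 0, 53, 240, 8366], [49, 0, 150, 49, 6357], [245, 166, 63, 50, 2738]]
[0.35331264 0.25376274 0.13544455]
far end [[0.05549717 0.00201303 0.0093    ]] drum end [[0.04040321 0.00179337 0.0143    ]]
```

```bash
python3 -m jog '30 0 0 35 0;30 0 0 70 0;30 10 -20 75 0;30 30 -50 75 0;30 53 -80 75 0;30 75 -110 75 0;30 97 -140 75 0;30 119 -170 75 0;30 141 -200 75 0;30 163 -230 75 0' 35
python3 -m jog '30 20 -30 0 0;30 40 -58 0 0;30 55 -85 0 0;30 56 -88 -20 0;30 56 -88 -50 0;30 56 -88 -70 0;30 56 -88 -70 0;30 56 -88 -70 0;30 56 -88 -70 0'
python3 - <<'E'
from h import *
s=ctrl.observe();f,*c=cam("wrist");e=s["ee_pos"]; print(e,s["tool_rot"],c)
g=cam("side")[0]
s=cv2.resize(g[150:270,230:350],(400,400),interpolation=cv2.INTER_CUBIC)
cv2.imwrite("pics/w4f.png",f); cv2.imwrite("pics/s4f.png",g)
cv2.imwrite("pics/w4.png",np.hstack([cv2.resize(f,(400,300)),cv2.resize(g[150:300,230:430],(400,300),interpolation=cv2.INTER_CUBIC)]))
E
```

```text
t: 9.27
ee_pos: [0.5136, 0.0201, 0.2036]
tool_rot: [-3.141, -0.042, 0.004]
contact_force: [0.8, 0.3, -3.8]
gripper_width: 0.426
grip_force: 35.0
t: 10.02
ee_pos: [0.57, -0.0659, 0.1357]
tool_rot: [-3.141, -0.043, 0.0]
contact_force: [0.3, 0.7, -4.0]
gripper_width: 0.43
grip_force: 35.0
[ 0.57003905 -0.0659445   0.13569948] [-3.14125868e+00 -4.27565587e-02  2.50120746e-04] [array([[324.59510586,   0.        , 276.30835189],
       [  0.        , 324.59510586, 212.62420089],
       [  0.        ,   0.        ,   1.        ]]), array([[ 2.69917307e-02, -9.66737699e-01, -2.54341636e-01],
       [-9.99635211e-01, -2.63437032e-02, -5.95432764e-03],
       [-9.44027545e-04,  2.54409572e-01, -9.67096106e-01]]), array([ 0.6416302 , -0.0634963 ,  0.28399719])]
```

View pics/w4.png

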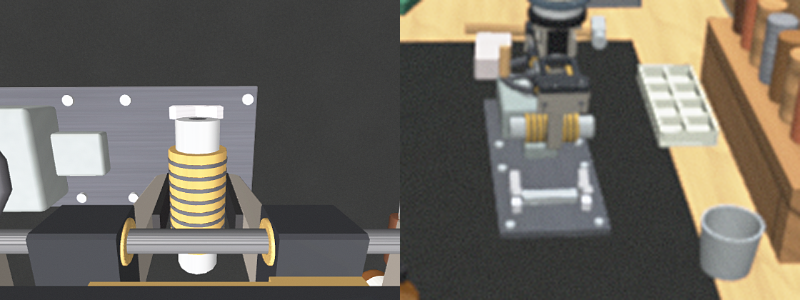

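The roller hangs level, and in the wrist view the far saddle shows behind its end at about (196,112) of the half-size picture. I'll measure the saddle's x and y against the journal.

```bash
python3 - <<'E'
from h import *
f=cv2.imread("pics/w4f.png"); e=np.array([.57004,-.06594,.1357]); _,*c=cam("wrist")
m=(f.min(2)>150).astype(np.uint8); m[300:]=0
for r in range(144,206,6):
    x=np.nonzero(m[r,220:330])[0]+220; print(r,x.min() if len(x) else 0,x.max() if len(x) else 0,len(x))
cc=lambda r,z:onz([r],*c,z)[0].round(4)
col=[x for x in [np.nonzero(m[152,220:330])[0]+220]][0]; mid=(col.min()+col.max())/2
rows=np.nonzero(m[:200,int(col.min())+3])[0]; print("saddle rows",rows.min(),rows.max(),"cols",col.min(),col.max())
print("saddle outer top edge",cc([mid,rows.min()],.05), "widths",cc([col.min(),152],.05),cc([col.max(),152],.05))
# bolts
n,l,st,ce=cv2.connectedComponentsWithStats(m)
for s,q in zip(st[1:],ce[1:]):
    if 60<s[4]<400: print("bolt",q.round(1),cc(q,.014))
# plate -y edge & far edge: crude corner
print("corner",cc([256*1.4,87*1.4],.012),"journal end",cc([198*1.4,119*1.4],.13+.015))
E
```

```text
144 0 0 0
150 236 312 77
156 236 312 77
162 237 312 76
168 245 307 63
174 245 307 63
180 245 307 63
186 245 307 63
192 245 307 63
198 245 307 63
204 246 306 61
saddle rows 148 166 cols 236 312
saddle outer top edge [ 0.6282 -0.0621  0.05  ] widths [ 0.6246 -0.035   0.05  ] [ 0.6261 -0.0893  0.05  ]
bolt [346.4 138.8] [ 0.635  -0.1207  0.014 ]
bolt [ 93.8 140.4] [0.6282 0.0854 0.014 ]
bolt [174.6 139.8] [0.6304 0.0194 0.014 ]
bolt [113.7 276.9] [0.5068 0.0812 0.014 ]
bolt [185.7 276.3] [0.5092 0.0156 0.014 ]
corner [ 0.6486 -0.1297  0.012 ] journal end [ 0.6259 -0.0642  0.145 ]
```

```bash
python3 -m jog '30 3 2 0 0.3;30 3 2 -25 0.3;30 3 2 -45 0.3;30 3 2 -60 0.3;30 3 2 -68 0.3;30 3 2 -73 0.3;30 3 2 -76 0.3;30 3 2 -77 0.3;30 3 2 -77 0.3' 35
python3 -m jog '30 0 0 -1 0;30 0 0 -2 0;30 0 0 -2 0'
```

```text
t: 10.92
ee_pos: [0.5734, -0.0641, 0.0592]
tool_rot: [3.141, 0.051, 0.002]
contact_force: [0.0, 0.7, -4.6]
gripper_width: 0.426
grip_force: 35.0
t: 11.17
ee_pos: [0.5731, -0.0641, 0.0569]
tool_rot: [3.141, 0.051, 0.001]
contact_force: [0.4, 0.2, -3.5]
gripper_width: 0.428
grip_force: 35.0
```

```bash
python3 -m jog '30 0 0 -0.7 0;30 0 0 -1.4 0;30 0 0 -1.4 0'
python3 -m jog '30 0 0 -0.7 0;30 0 0 -1.2 0;30 0 0 -1.2 0'
```

```text
t: 11.42
ee_pos: [0.5732, -0.0645, 0.0557]
tool_rot: [3.141, 0.051, 0.001]
contact_force: [-0.3, -2.0, 2.5]
gripper_width: 0.427
grip_force: 35.0
t: 11.67
ee_pos: [0.5734, -0.0646, 0.0554]
tool_rot: [3.14, 0.051, 0.002]
contact_force: [-4.6, -3.1, 12.8]
gripper_width: 0.429
grip_force: 35.0
```

The roller made contact at the height I expected. I'll ease the grip, release and retreat.

```bash
python3 -m jog '30 0 0 0 0;30 0 0 0.5 0;30 0 0 0.5 0' 4
python3 -m jog '60 0 0 0 0;60 0 0 0 0;60 0 0 0 0;60 0 0 0 0;60 0 0 15 0;60 0 0 45 0;60 0 0 85 0;60 0 0 125 0;60 0 0 145 0;60 0 0 145 0'
python3 - <<'E'
from h import *
f,*c=cam("wrist");g=cam("side")[0]; cv2.imwrite("pics/w5f.png",f)
cv2.imwrite("pics/w5.png",np.hstack([cv2.resize(f,(400,300)),cv2.resize(g[150:300,230:430],(400,300),interpolation=cv2.INTER_CUBIC)]))
print(ctrl.observe()["ee_pos"])
E
```

```text
t: 11.92
ee_pos: [0.5736, -0.0646, 0.0551]
tool_rot: [3.14, 0.051, 0.002]
contact_force: [-0.1, -5.1, 5.3]
gripper_width: 0.432
grip_force: 4.0
t: 12.75
ee_pos: [0.5757, -0.0642, 0.2046]
tool_rot: [3.14, 0.051, 0.013]
contact_force: [1.1, 0.3, -0.1]
gripper_width: 0.653
grip_force: 0.0
[ 0.57300344 -0.06395438  0.19987057]
```

View pics/w5.png

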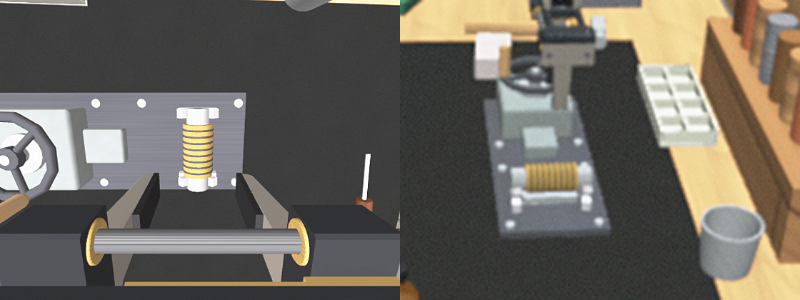

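The roller is seated with both journals in the Vs. Next I'll hover over the handle and measure it with the wrist camera.

```bash
python3 -m jog '60 -10 35 10 0;60 -20 70 10 0;60 -30 105 10 0;60 -40 140 10 0;60 -50 175 10 0;60 -54 206 10 0;60 -54 206 10 0;60 -54 206 10 0'
python3 - <<'E'
from h import *
e=ctrl.observe()["ee_pos"];f,*c=cam("wrist"); cv2.imwrite("pics/w6.png",f)
print(e,proj([[.5185,.1421,.15],[.5667,.154,.102]],*c))
hsv=cv2.cvtColor(f,cv2.COLOR_BGR2HSV); b=cv2.inRange(hsv,(8,70,100),(28,255,255)); b[330:]=0
n,l,st,ce=cv2.connectedComponentsWithStats(b)
for s,q in zip(st[1:],ce[1:]):
    if s[4]>150: print(s,q)
E
```

```text
t: 13.52
ee_pos: [0.5175, 0.143, 0.2075]
tool_rot: [3.14, 0.055, -0.005]
contact_force: [0.2, -0.9, 0.4]
gripper_width: 0.651
grip_force: 0.0
[0.51747911 0.14297063 0.2075403 ] [[278.65286105 236.2442259 ]
 [265.14486226 156.32595472]]
[483 114  54   7 368] [509.875      117.04891304]
[481 124  54   7 367] [507.96457766 126.96185286]
[480 133  53   7 365] [506.26849315 135.96712329]
[478 142  54   8 355] [504.70985915 145.57464789]
[477 150  53   9 351] [503.11965812 154.60968661]
[476 159  52   9 329] [501.09726444 163.68085106]
[474 167  52  11 321] [499.33956386 172.65732087]
[473 176  51  10 314] [497.74840764 181.45859873]
[472 184  50  11 303] [496.55115512 190.08910891]
[264 210  26  39 560] [277.10357143 224.94464286]
[  0 290  14  30 262] [  5.53053435 304.08778626]
[123 305  28  25 387] [135.90697674 316.58397933]
[403 305  28  25 396] [416.68181818 316.47474747]
```

View pics/w6.png

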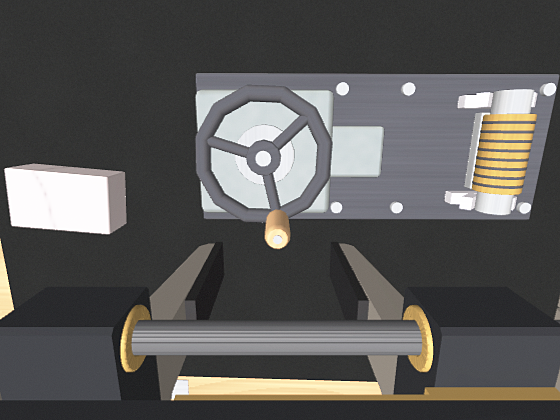

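The wrist view shows the handle top at (277,241) and the hub at (263,158). That puts the axis near (0.5655,0.155) and the handle near (0.516,0.143). I'll descend and grip.

```bash
python3 -m jog '60 -1 0 -20 0;60 -1 0 -45 0;60 -1 0 -65 0;60 -1 0 -77 0;60 -1 0 -77 0;10 -1 0 -77 0;10 -1 0 -77 0;10 -1 0 -77 0;10 -1 0 -77 0;10 -1 0 -77 0' 30
python3 -m jog '10 0 0 0 0;10 0 0 0 0;10 0 0 0 0' 30
python3 - <<'E'
from h import *
s=ctrl.observe();e=s["ee_pos"];C=np.array([.5655,.155]);v=e[:2]-C;print(e,s["contact_force"],np.hypot(*v),np.degrees(np.arctan2(v[1],v[0]))%360)
E
```

```text
t: 14.4
ee_pos: [0.5183, 0.1419, 0.1332]
tool_rot: [-3.141, -0.05, -0.002]
contact_force: [-0.5, -0.0, 0.4]
gripper_width: 0.314
grip_force: 0.0
t: 14.65
ee_pos: [0.5181, 0.142, 0.1329]
tool_rot: [-3.141, -0.051, -0.001]
contact_force: [-0.4, -0.5, 2.9]
gripper_width: 0.188
grip_force: 30.0
[0.51812538 0.1420435  0.13290582] [-0.3560965  -0.5433522   2.87506095] 0.04911440794883464 195.29580049157224
```

```bash
python3 -m jog '10 -1.6 12.5 0 0;10 0.1 25.4 0 0;10 5.1 37.5 0 0;10 13 47.9 0 0;10 13 47.9 0 0;10 13 47.9 0 0' 35
python3 -m jog '10 10.4 7.9 0 0;10 22.5 12.9 0 0;10 35.4 14.6 0 0;10 35.4 14.6 0 0;10 35.4 14.6 0 0' 35
```

```text
t: 15.15
ee_pos: [0.5315, 0.1909, 0.1329]
tool_rot: [-3.14, -0.051, -0.002]
contact_force: [0.1, 3.0, 5.7]
gripper_width: 0.19
grip_force: 35.0
t: 15.57
ee_pos: [0.5672, 0.205, 0.1329]
tool_rot: [-3.139, -0.05, -0.004]
contact_force: [2.8, 5.8, 2.1]
gripper_width: 0.186
grip_force: 35.0
```

```bash
python3 -m jog '10 12.9 -1.7 0 0;10 25 -6.7 0 0;10 35.4 -14.6 0 0;10 35.4 -14.6 0 0;10 35.4 -14.6 0 0' 35
python3 -m jog '10 7.9 -10.4 0 0;10 11.6 -17.5 0 0;10 11.6 -17.5 0 0;10 11.6 -17.5 0 0' 35
python3 - <<'E'
import numpy as np
from scipy.optimize import least_squares
from h import ctrl
e=ctrl.observe()["ee_pos"]
P=np.array([[.5181,.1420],[.5315,.1909],[.5672,.2050],e[:2]])
r=least_squares(lambda p:np.hypot(*(P-p[:2]).T)-.05,[.5655,.155]);print(e,r.x,r.fun,np.degrees(np.arctan2(*(e[:2]-r.x)[::-1])))
E
```

```text
t: 15.98
ee_pos: [0.6026, 0.1894, 0.133]
tool_rot: [-3.141, -0.049, -0.004]
contact_force: [5.2, 1.4, 4.0]
gripper_width: 0.188
grip_force: 35.0
t: 16.32
ee_pos: [0.6135, 0.1715, 0.1329]
tool_rot: [3.14, 0.05, 0.002]
contact_force: [4.7, -0.9, 4.2]
gripper_width: 0.186
grip_force: 35.0
[0.61352181 0.17145258 0.13292818] [0.56633485 0.1550156 ] [-3.99517537e-05  1.15637297e-05 -8.11668017e-06 -3.21707003e-05] 19.205126078839058
```

```bash
python3 -m jog '10 2 -8 0 0;10 2.7 -12 0 0;10 2.7 -12 0 0' 40
python3 -m jog '10 0 -1.5 0 0;10 0 -3 0 0;10 0 -3 0 0'
python3 -m jog '10 0 -1.5 0 0;10 0 -3 0 0;10 0 -3 0 0'
```

```text
t: 16.57
ee_pos: [0.6161, 0.1596, 0.1329]
tool_rot: [3.141, 0.05, 0.002]
contact_force: [3.8, -0.3, 5.0]
gripper_width: 0.181
grip_force: 40.0
t: 16.82
ee_pos: [0.6162, 0.1572, 0.1329]
tool_rot: [-3.141, -0.051, -0.002]
contact_force: [4.5, 0.3, 6.1]
gripper_width: 0.184
grip_force: 40.0
t: 17.07
ee_pos: [0.6162, 0.1564, 0.1329]
tool_rot: [-3.137, -0.049, -0.002]
contact_force: [2.9, 12.7, 4.2]
gripper_width: 0.186
grip_force: 40.0
```

```bash
python3 -m jog '10 0 -1 0 0;10 0 -2 0 0;10 0 -2 0 0;10 0 -2 0 0'
```

```text
t: 17.4
ee_pos: [0.6162, 0.1561, 0.1329]
tool_rot: [-3.135, -0.049, -0.003]
contact_force: [3.0, 19.7, 2.9]
gripper_width: 0.186
grip_force: 40.0
```

The stop is firm: about 20 N at a handle angle of 1.6°, which matches the mill's yaw. Now I'll back it off two full turns.

```bash
python3 -m jog '10 -2.9 20.6 0 0;10 -11.6 35.6 0 0;10 -24.9 46.8 0 0;10 -41.2 52.7 0 0;10 -58.6 52.7 0 0;10 -74.9 46.8 0 0;10 -88.2 35.6 0 0;10 -96.9 20.6 0 0;10 -99.9 3.5 0 0;10 -99.9 3.5 0 0' 40
python3 -m jog '10 3 -17.1 0 0;10 11.7 -32.1 0 0;10 25 -43.3 0 0;10 41.3 -49.2 0 0;10 58.7 -49.2 0 0;10 75 -43.3 0 0;10 88.3 -32.1 0 0;10 97 -17.1 0 0;10 100 0 0 0;10 100 0 0 0'
```

```text
t: 18.23
ee_pos: [0.5162, 0.1535, 0.1329]
tool_rot: [3.14, 0.051, 0.004]
contact_force: [4.6, -1.8, 3.0]
gripper_width: 0.19
grip_force: 40.0
t: 19.07
ee_pos: [0.6162, 0.1575, 0.1329]
tool_rot: [-3.141, -0.052, 0.0]
contact_force: [1.4, 2.6, 8.1]
gripper_width: 0.186
grip_force: 40.0
```

```bash
python3 -m jog '10 -3 17.1 0 0;10 -11.7 32.1 0 0;10 -25 43.3 0 0;10 -41.3 49.2 0 0;10 -58.7 49.2 0 0;10 -75 43.3 0 0;10 -88.3 32.1 0 0;10 -97 17.1 0 0;10 -100 0 0 0;10 -100 0 0 0' 40
python3 -m jog '10 3 -17.1 0 0;10 11.7 -32.1 0 0;10 25 -43.3 0 0;10 41.3 -49.2 0 0;10 58.7 -49.2 0 0;10 75 -43.3 0 0;10 88.3 -32.1 0 0;10 97 -17.1 0 0;10 100 1 0 0;10 100 1 0 0'
python3 -m jog '10 0 0 0 0;10 0 0 0 0;10 0 0 0 0'
python3 - <<'E'
from h import *
print(ctrl.observe()["ee_pos"]); f,*c=cam("wrist");g=cam("top")[0]
a=cv2.resize(g[155:225,195:345],(600,280),interpolation=cv2.INTER_CUBIC)
cv2.imwrite("pics/end.png",np.vstack([a,cv2.resize(f,(400,300))[:, :].copy() if 0 else cv2.copyMakeBorder(cv2.resize(f,(400,300)),0,0,0,200,cv2.BORDER_CONSTANT)]))
E
```

```text
t: 19.9
ee_pos: [0.5162, 0.1535, 0.1329]
tool_rot: [3.14, 0.051, 0.004]
contact_force: [4.8, -2.5, 4.9]
gripper_width: 0.187
grip_force: 40.0
t: 20.73
ee_pos: [0.6162, 0.1585, 0.1329]
tool_rot: [-3.141, -0.051, 0.0]
contact_force: [2.8, 3.1, 9.0]
gripper_width: 0.186
grip_force: 40.0
t: 20.98
ee_pos: [0.6162, 0.1571, 0.1329]
tool_rot: [-3.141, -0.051, -0.002]
contact_force: [2.9, 2.3, 6.3]
gripper_width: 0.183
grip_force: 40.0
[0.61620431 0.15710996 0.13286751]
```

View pics/end.png

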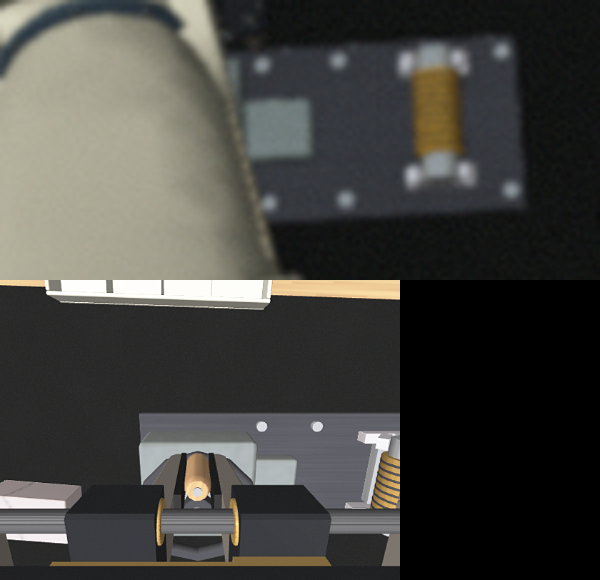

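The roller is seated in the saddles. The handle is gripped two turns from the stop, with a TCP y of 0.157 against 0.1561 at the stop. I'm handing in.

```bash
python3 -c "
from plant import ctrl; print(ctrl.close_job())"
```

```text
the job is handed in; nothing more can be done
None
```

The job is handed in at about 21 s: the roller lies in both V saddles, and the wheel was closed to its stop and backed off two full turns (about 1° over by arm position), with the gripper still on the handle.

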